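Take the rinsed basket off the keeper hook and set it in the steriliser tray

ROBOT

A 7-joint arm with a two-finger parallel gripper is mounted at the origin on a cart in front of the work surface, level with it; the furniture and walls round the work are solid. World frame = base frame: x ahead of the robot, y to its left, z up, the work surface at z = 0. Lengths are in m, angles in rad, forces in N, time in s.
With the tool pointing down it reaches from about 0.4 to 0.875 m from the base axis. Payload 19.3 kg.
Tool frame: the origin (TCP) lies at the very end of the fingers, on their centre line; the grasp point (between the pads) lies 19 mm behind it; z points along the fingers, y is the line along which they close (so a half turn about z gives the same grasp; the last joint's range is limited). The gripper opens to 85 mm and grips with 20 to 120 N. Pads are 22 mm wide; open, the fingers measure 114 mm over their backs; the gripper's body (76 mm by 85 mm) begins 54 mm behind the grasp point. The pads swing forward as they close: fully open they stand 13 mm farther back than shut.
Start: joints at [1.219, 0.521, -0.036, 1.599, 0.021, 1.021, -0.113], TCP at [0.174, -0.6, 0.197] pointing down, gripper open.
Joint ranges: [-2.91, 2.91], [-0.3, 2.13], [-1.5, 1.42], [0.17, 2.43], [-1.26, 4.41], [0.16, 1.93], [-2.52, 2.52]. Speed limits (rad/s): [1.89, 1.89, 2.39, 2.39, 3.01, 3.01, 3.01].

INTERFACE

Orientations are given as [roll, pitch, yaw] about the fixed x, y, z axes, in that order (R = Rz(yaw) Ry(pitch) Rx(roll)).
In Python, from workcell import bot, grab_frame, calibration, job gives the robot as it stands.
- The arm moves only by the shell command python3 -m creep [FORCE], which reads ROWS from standard input. ROWS is one flat JSON list of numbers that holds 1 to 5 rows one after another, with no inner brackets; each row has 7 numbers: the finger opening in m, then dx, dy, dz in normalised numbers (1 is 100 cm), then a rotation vector rx, ry, rz in shares of 90 degrees (1.0 is 90 degrees); each row is the pose to reach, as a shift and turn from the pose commanded when the command began, along the tool's axes at that moment; what a row does not reach only later rows make up. A row lasts 1/8 s, in which the tool goes at most 0.0625 m and 0.188 rad, less where a joint would pass 70% of its speed; a pose out of reach is approached as far as the arm can. The fingers move at their own pace and stop on an object; FORCE is the grip in N (left out, the last holds). Time passes only in rows, so rows that do not move let the fingers close. It prints the time, the measured TCP pose, the force, the opening and the grip force at its end. No shift or turn number may pass 1 either way. Input that does not fit is refused with a message, and nothing moves.
- bot.observe(): the state, without advancing time (a new reading comes with each control period).
- grab_frame(name): name is "scene" or "side" or "wrist"; returns (picture, depth): 400x640x3 uint8, blue, green, red; 400x640 float32, m along the optical axis (not along the pixel's ray), 0 where there is no reading.
- calibration(name): a dict with "vfov" (degrees; the focal length in pixels is half the picture's height over the tangent of half this angle, whatever the lens; pixels are square), "cx", "cy" (the principal point, pixels), "eye" and "attitude" of the camera in the world. Camera axes: x right, y down, z forward; pixel columns grow to the right and rows downward; lengths in m; the calibration is good to about 2 mm. A picture is of the moment at which its call begins: read the wrist's pose just before it. calibration takes no time and is no camera call; for the wrist camera it gives the pose at the moment of the call.
- job.job_done(): hands the job in; it is judged then, once.
The state is a dict: "clock": time; "qpos": joint angles; "qd": joint speeds; "joint_efforts": joint torques, N m; "position": TCP position; "tool_rot": TCP orientation; "force": force on the tool from outside, world axes, zero at the start; "moment": the same for the moment, N m; "grip_width": finger opening in m; "finger_force": force on a finger pad.
Only numpy, scipy, OpenCV 4.12 (cv2) and the standard library are available. Lean on these libraries where they do the work, as an engineer would, in place of code of your own. Each camera call takes 0.05 s, during which the arm holds its last target. There are 200 camera calls.

TASK

Take the wire basket off the drying stand by its blue handle: lift it past the tip of the upturned hook, easing the sprung red keeper up with the basket's bar and no more than needed, draw it out forwards, and set it down gently, upright and flat on the floor of the large tray. Do not force the hook or the keeper or touch the stand with the robot, and leave the tray and everything else where it is.

Things in the scene. Friction and masses are not known exactly. Their poses are not given: they have to be found in the camera images.
- basket: loose wire basket, 86 mm (x) by 90 (y), 40 high, 0.18 to 0.34 kg. Origin: centre of its underside, z up. A steel bail in its y-z plane, 94 mm wide, carries a level 8 mm bar along y. A 9 mm stem rises from the bar's middle to a blue grip block. It starts hanging by the bar on the stand's cradle, axes within 0.05 rad of the stand's, bar 6 mm or more behind the hook's finger
- basket_bar (a point): middle of the basket's 8 mm thick bar, on its axis, 112 mm above the basket's origin
- basket_grip (a point): where to pinch the blue grip block: on its middle axis, 194 mm above the basket's origin. The block is 34 mm (basket x) by 14 mm (basket y: pinch across this), from 160 to 206 mm above the origin
- stand: fixed drying stand. Origin: table level, below the hanging bar; -x is its open front, z up. Base plate 8 mm thick, x -90 to 110, y -75 to 75 mm; upright 50 mm wide, 238 high, front face at x 84; guide parts from x 54 back. Contact force of the basket on it (hook and keeper included) must stay below 20 N, of the robot below 4 N: pinching at basket_grip clears it
- cradle (a point): fixed on the stand, z 130 mm: top of the two fixed cradle arms (8 mm thick, at stand y -15 and 15 mm, from the upright to stand x -14 mm) on which the bar rests. A bar 40 mm forward of here is free of hook and keeper, but the basket's back rim is then still under the hook's lower arm (underside z 99 mm or more): draw it 75 mm forward or more before raising it further
- tip_lowest (a point): point on the stand, x -17, z 148 mm: the tip of the yellow upturned hook at its lowest setting. The hook's finger (7 mm thick, at stand y 0) stands in front of the bar. The hook is clamped at a height that differs each time and not measured: its tip is 0 to 24 mm above this point, so 18 to 42 mm above the cradle.
- keeper_lowest (a point): fixed point on the stand, z 154 mm: underside of the red keeper at the lowest hook setting; it is 0 to 24 mm above here, always 6 mm above the tip. Two 7 mm prongs at y -22 and 22 mm, open to the front, reach to 32 mm before the bar. It slides only up, 22 mm: 2 N at first, 2.2 N more per mm. The 8 mm bar passes the tip only while it holds the keeper up over 2 mm; 3 to 4 is right
- tray_large: loose perforated steel tray, 288 mm (x) by 151 mm (y), 36 mm high over its end fittings; origin: centre of its underside; floor 2 mm thick, walls 2 mm thick
- swab_jar: loose round tub with a teal lid, 68 mm across, 75 mm high, bystander behind; origin: centre of its underside
- nail_brush: loose purple nail brush, 30 by 86 by 22 mm, bystander on the right; origin: centre of its underside
- bur_jar: loose round jar with a blue lid, 58 mm across, 57 mm high, bystander behind; origin: centre of its underside

How it is judged:
On the way:
1. the basket's bar is out in front of the hook and the basket hangs free of the stand (x of basket_bar in the frame of stand below -0.035 m and height (world z) of basket_bar above 0.125 m and contact force between basket and stand below 0.3 N), for 0.1 s.
At the end, for the whole second after the job is handed in: the basket stands released and at rest on the floor of the large tray, wholly inside its walls (within 100 mm along and 36 mm across of the tray's centre, underside within 8 mm of the tray's), upright within 0.08 rad; the tray within 30 mm of where it was (x of basket in the frame of tray_large between -0.1 and 0.1 m and y of basket in the frame of tray_large between -0.036 and 0.036 m and z of basket in the frame of tray_large below 0.008 m and angle between basket's own z axis and vertical below 0.08 rad and distance of tray_large from where it was at the start of the episode below 0.03 m and linear speed of basket below 0.02 m/s and contact force between basket and the fingers below 0.1 N); the robot touches nothing.
It fails at once if the hook or keeper is forced: the basket and the stand press on each other with more than 20 N (contact force between basket and stand above 20 N).
It fails at once if the robot itself touches the stand, hook or keeper with more than 4 N (contact force between any of the fingers, the arm and stand above 4 N).
It fails at once if the basket is slammed into the tray (more than 80 N) (contact force between basket and tray_large above 80 N).
It fails at once if the basket is let fall (about 10 mm or more: faster than 0.45 m/s out of the fingers) (contact force between basket and the fingers below 0.1 N and linear speed of basket above 0.45 m/s).
It fails at once if the tub, the brush or the blue-lidded jar is moved more than 30 mm, or the tray more than 30 mm (distance of any of swab_jar, nail_brush, bur_jar, tray_large from where it was at the start of the episode above 0.03 m).
It also fails if it takes over 45 s, if anything falls off the work surface, if the arm or the gripper's body presses on something with over 40 N, if the wrist force passes 120 N, or if a joint passes its speed limit or range.

## Working session

There is one attempt and no reset: what is moved stays moved. The work goes in short steps, Python scripts to look and compute and a shell command to move; the robot and the scene stay as the last step left them, time stands still between calls to the robot, and variables do not carry over. Pictures are saved under pics/ and viewed, at most 10 in all, crops included, and the job is handed in when it is done.

```bash
ls; mkdir -p pics
cat > h.py <<'E'
import numpy as np, cv2
from workcell import bot, grab_frame, calibration, job
from scipy.spatial.transform import Rotation as R
np.set_printoptions(precision=4,suppress=True)
def grab(n):
    c=calibration(n); im,d=grab_frame(n); np.savez(f'{n}.npz',im=im,d=d,c=np.array(c,dtype=object)); return im,d,c
E
python3 - <<'E'
from h import *
print(bot.observe())
for n in ['scene','side']:
    im,d,c=grab(n); cv2.imwrite(f'pics/{n}0.png',im); print(n,c)
E
```

```text
pics
{'clock': 0.0, 'qpos': array([ 1.2188,  0.522 , -0.0363,  1.6   ,  0.0212,  1.0211, -0.1128]), 'qd': array([ 0.0011, -0.0004,  0.0013,  0.0016, -0.0006, -0.0006, -0.0012]), 'joint_efforts': array([  0.0004, -92.7119,   1.9802, -36.9919,   0.0178,   0.0084,
         0.    ]), 'position': array([ 0.1737, -0.6   ,  0.196 ]), 'tool_rot': array([-3.1405,  0.0001,  0.2818]), 'force': array([-0.1535,  0.6578, -0.8374]), 'moment': array([ 0.0148, -0.0292, -0.0077]), 'finger_force': 0.0, 'grip_width': 0.0851543856454275}
scene {'vfov': 42.20872511114584, 'cx': 323.8187913724356, 'cy': 204.38912409241397, 'eye': array([ 0.0239, -1.4093,  0.7429]), 'attitude': array([-1.9706, -0.0088, -0.4352])}
side {'vfov': 43.37043101496503, 'cx': 319.90308072694415, 'cy': 203.85097201431526, 'eye': array([-0.7879, -0.0879,  1.1754]), 'attitude': array([-2.2091, -0.0216, -1.5919])}
```

View pics/scene0.png

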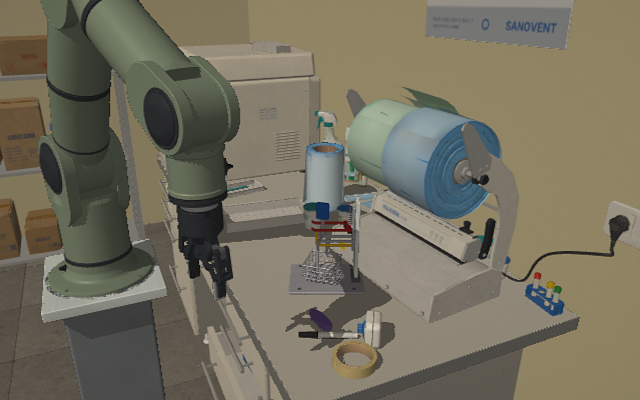

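View pics/side0.png

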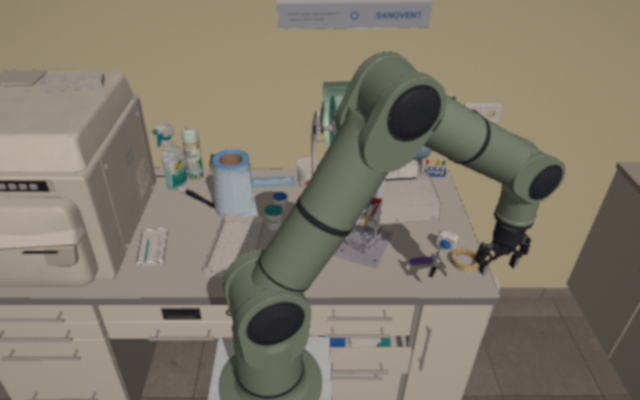

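The scene view shows the blue grip at about (322,211), the red keeper at about (335,227), the stand base at about (327,280) and the brush at (319,320). In the side view the tray is at about (232,243), the jars at about (273,212) and the stand at about (365,240), partly hidden by the arm.

```bash
cat >> h.py <<'E'
def load(n):
    z=np.load(n+'.npz',allow_pickle=True); return z['im'],z['d'],z['c'].item()
def cloud(d,c):
    f=200/np.tan(np.radians(c['vfov'])/2); v,u=np.mgrid[:400,:640]
    p=np.stack([(u-c['cx'])/f*d,(v-c['cy'])/f*d,d],-1)
    P=p@R.from_euler('xyz',c['attitude']).as_matrix().T+c['eye']; P[d<=0]=np.nan; return P
def seg(im,hl,hh,s=120,v=50):
    h=cv2.cvtColor(im,cv2.COLOR_BGR2HSV); return (h[...,0]>=hl)&(h[...,0]<=hh)&(h[...,1]>s)&(h[...,2]>v)
def stat(P,m):
    q=P[m]; q=q[~np.isnan(q[:,0])]; print(len(q),'med',np.median(q,0),'lo',np.percentile(q,3,0),'hi',np.percentile(q,97,0)); return q
E
python3 - <<'E'
from h import *
im,d,c=load('scene');P=cloud(d,c)
box=lambda u0,u1,v0,v1:(lambda m:(m.__setitem__((slice(v0,v1),slice(u0,u1)),True),m)[1])(np.zeros((400,640),bool))
print('grip');stat(P,box(312,332,198,222)&seg(im,105,125))
print('keeper');stat(P,box(305,360,215,240)&(seg(im,0,6)|seg(im,174,180)))
print('yellow');stat(P,box(305,360,225,255)&seg(im,12,30))
print('brush');stat(P,box(305,335,305,335)&seg(im,125,160,60))
im2,d2,c2=load('side');P2=cloud(d2,c2)
print('keeper');stat(P2,box(340,390,190,230)&(seg(im2,0,6)|seg(im2,174,180)))
m=box(195,270,205,280);q=P2[m];print('table z',np.nanmedian(P2[box(180,200,230,260)],0))
for v,u in [(228,218),(228,245),(243,232),(265,215),(265,235)]:print(u,v,P2[v,u])
# base plate
for v,u in [(268,292),(291,290),(291,361),(268,300)]:print('base',u,v,P[v,u],im[v,u])
cv2.imwrite('pics/crop.png',np.hstack([cv2.resize(im[190:310,270:390],(400,400),interpolation=2),cv2.resize(im2[190:290,190:290],(400,400),interpolation=2)]))
E
```

```text
grip
204 med [ 0.5407 -0.2988  0.2086] lo [ 0.5295 -0.3081  0.1862] hi [ 0.5544 -0.2872  0.2279]
keeper
200 med [ 0.5717 -0.3192  0.1641] lo [ 0.5144 -0.3483  0.1593] hi [ 0.6051 -0.2692  0.1694]
yellow
117 med [ 0.5708 -0.3029  0.1091] lo [ 0.5237 -0.3304  0.0371] hi [ 0.6466 -0.2079  0.1446]
brush
264 med [ 0.4504 -0.4884  0.0219] lo [ 0.4374 -0.5217  0.015 ] hi [ 0.465  -0.4475  0.0245]
keeper
38 med [ 0.5896 -0.3261  0.1659] lo [ 0.5302 -0.3404  0.1516] hi [ 0.6047 -0.3138  0.1731]
table z [0.5487 0.3152 0.0033]
218 228 [0.5995 0.2196 0.0371]
245 228 [0.638  0.1301 0.0058]
232 243 [0.5496 0.1664 0.0104]
215 265 [0.4431 0.2105 0.006 ]
235 265 [0.0382 0.0679 0.3908]
base 292 268 [ 0.4865 -0.2168  0.0081] [115 115 119]
base 290 291 [ 0.437  -0.3272  0.0091] [115 114 118]
base 361 291 [ 0.6082 -0.399   0.0062] [63 63 66]
base 300 268 [ 0.5072 -0.2258  0.008 ] [115 116 120]
```

View pics/crop.png

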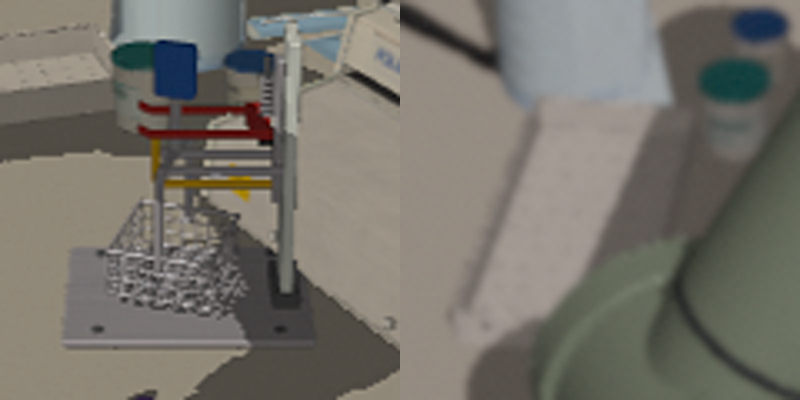

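The crop shows the two red prongs in front at crop (140,105) and (140,130), the yellow finger at (155,160), the grip at (175,70) and the basket below. The right half shows the tray with its far end touching the jug's silhouette.

Run:
```python
from h import *
im,d,c=load('scene');P=cloud(d,c)
h=cv2.cvtColor(im,cv2.COLOR_BGR2HSV)
m=(np.abs(P[...,2]-.008)<.006)&(h[...,1]<25)&(P[...,0]>.4)&(P[...,0]<.75)&(P[...,1]>-.45)&(P[...,1]<-.15)
n,l,s,_=cv2.connectedComponentsWithStats(m.astype('u1'))
b=1+s[1:,4].argmax(); print(s[b]); q=P[l==b][:,:2].astype('f4')
r=cv2.minAreaRect(q); print(r); print(cv2.boxPoints(r))
# keeper cloud per prong
k=np.zeros_like(m);k[215:240,305:360]=1;k&=(seg(im,0,6)|seg(im,174,180))
for v in range(218,238,2):
    u=np.where(k[v])[0]
    if len(u): print(v,u.min(),u.max(),P[v,u.min()+1],P[v,u.max()-1])
im,d,c=load('side');P=cloud(d,c)
m=np.zeros_like(m);m[200:285,190:275]=1
m&=(P[...,2]<.05)&(P[...,2]>-.01)
h=cv2.cvtColor(im,cv2.COLOR_BGR2HSV)
for v in range(205,285,6): print(v,[ '%d'%h[v,u,2] for u in range(195,270,5)],[ '%.0f'%(1e3*P[v,u,2]) for u in range(195,270,5)])
m&=(P[...,2]>.02); stat(P,m)
print(calibration('wrist'),bot.observe()['position'])
```

```text
[ 289  264   76   30 1481]
((0.5519792437553406, -0.30297499895095825), (0.15769140422344208, 0.19941124320030212), 66.23192596435547)
[[ 0.429  -0.3349]
 [ 0.6115 -0.4153]
 [ 0.675  -0.271 ]
 [ 0.4925 -0.1906]]
222 312 347 [ 0.5295 -0.2657  0.1637] [ 0.6066 -0.3072  0.1668]
224 344 347 [ 0.5969 -0.3203  0.1684] [ 0.6032 -0.3141  0.1645]
226 344 350 [ 0.5903 -0.3332  0.1694] [ 0.6031 -0.3312  0.1661]
228 312 351 [ 0.5097 -0.3106  0.1694] [ 0.5987 -0.3451  0.1673]
230 313 351 [ 0.5147 -0.3056  0.1606] [ 0.5972 -0.3483  0.1633]
205 ['149', '149', '141', '47', '89', '140', '155', '160', '164', '164', '165', '161', '136', '88', '82'] ['1', '4', '-0', '16', '35', '56', '64', '64', '73', '72', '71', '82', '5', '-2', '3']
211 ['149', '149', '149', '149', '130', '138', '156', '159', '165', '165', '164', '165', '161', '88', '65'] ['6', '-3', '-4', '1', '6', '28', '38', '43', '43', '45', '56', '58', '50', '3', '80']
217 ['149', '150', '149', '148', '149', '139', '147', '158', '156', '158', '159', '156', '113', '98', '90'] ['6', '5', '0', '4', '1', '6', '20', '18', '22', '33', '28', '31', '41',
[... 1710 characters left out ...]
394', '415', '427', '434']
277 ['148', '149', '149', '132', '89', '91', '77', '107', '94', '98', '103', '102', '83', '94', '98'] ['1', '4', '4', '4', '1', '5', '356', '366', '374', '381', '389', '394', '406', '418', '423']
283 ['148', '149', '146', '86', '87', '87', '78', '94', '89', '96', '100', '105', '92', '99', '105'] ['7', '3', '-2', '-0', '-0', '7', '350', '354', '367', '378', '386', '392', '398', '405', '412']
746 med [0.6678 0.1878 0.0338] lo [0.3934 0.0337 0.0208] hi [0.7613 0.268  0.0475]
{'vfov': 65.06105985358373, 'cx': 318.93337921402633, 'cy': 198.03956547628286, 'eye': array([ 0.2412, -0.5797,  0.3736]), 'attitude': array([ 2.8606,  0.0014, -1.2889])} [ 0.1737 -0.6001  0.1961]
```

Units first: turns go in shares of 90 degrees. So 0.697 rad / 1.5708 = 0.4437.

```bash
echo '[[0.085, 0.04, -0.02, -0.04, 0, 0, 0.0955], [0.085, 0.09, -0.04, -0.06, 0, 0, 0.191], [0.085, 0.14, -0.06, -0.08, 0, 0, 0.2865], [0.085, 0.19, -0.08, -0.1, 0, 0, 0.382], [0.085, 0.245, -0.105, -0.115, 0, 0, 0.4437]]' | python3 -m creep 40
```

```text
refused: ROWS must be one flat list, 7 numbers to a row, no inner brackets. Nothing was moved.
```

Wrong form. The message asks for one flat list, 7 numbers to a row, no inner brackets, so I'll send the same numbers that way.

```bash
echo '[0.085, 0.04, -0.02, -0.04, 0, 0, 0.0955, 0.085, 0.09, -0.04, -0.06, 0, 0, 0.191, 0.085, 0.14, -0.06, -0.08, 0, 0, 0.2865, 0.085, 0.19, -0.08, -0.1, 0, 0, 0.382, 0.085, 0.245, -0.105, -0.115, 0, 0, 0.4437]' | python3 -m creep 40
python3 - <<'E'
from h import *
s=bot.observe();T=R.from_euler('xyz',s['tool_rot']);print(T.inv().apply(np.array([.541,-.299,.31])-s['position']),s['qpos'])
E
```

```text
clock: 0.72
position: [0.381, -0.4303, 0.3123]
tool_rot: [3.141, -0.0, -0.42]
force: [1.4, -0.4, -0.7]
grip_width: 0.0848
finger_force: 0.0
[ 0.0926 -0.1851  0.0022] [ 0.7079  0.3399  0.0476  1.5844 -0.0167  1.2175 -1.2322]
```

```bash
echo '[0.085, 0.025, -0.045, 0, 0, 0, 0, 0.085, 0.045, -0.095, 0, 0, 0, 0, 0.085, 0.06, -0.15, 0, 0, 0, 0, 0.085, 0.06, -0.15, 0, 0, 0, 0]' | python3 -m creep
python3 - <<'E'
from h import *
im,d,c=grab('wrist'); cv2.imwrite('pics/wA.png',im);np.savez('wA.npz',im=im,d=d,c=np.array(c,dtype=object))
E
echo '[0.085, 0.025, -0.04, 0, 0, 0, 0, 0.085, 0.025, -0.04, 0, 0, 0, 0, 0.085, 0.025, -0.04, 0, 0, 0, 0]' | python3 -m creep
python3 - <<'E'
from h import *
im,d,c=grab('wrist'); cv2.imwrite('pics/wB.png',im);np.savez('wB.npz',im=im,d=d,c=np.array(c,dtype=object))
print(c['eye'],c['attitude'])
for n in 'AB':
    im,d,c=load('w'+n);P=cloud(d,c);m=seg(im,105,125)&(P[...,2]>.1)&(P[...,2]<.3);q=stat(P,m)
    t=q[q[:,2]>np.percentile(q[:,2],97)-.006];print(len(t),t[:,2].mean(),cv2.minAreaRect(t[:,:2].astype('f4')))
    print('keeper');stat(P,(seg(im,0,6)|seg(im,174,180)))
E
```

```text
clock: 1.23
position: [0.498, -0.3141, 0.3111]
tool_rot: [-3.14, 0.001, -0.409]
force: [-0.9, -0.3, 0.6]
grip_width: 0.085
finger_force: 0.0
clock: 1.65
position: [0.5335, -0.293, 0.3114]
tool_rot: [3.141, 0.001, -0.417]
force: [-0.5, -0.8, 0.8]
grip_width: 0.0851
finger_force: 0.0
[ 0.5978 -0.3205  0.4888] [ 2.8598 -0.0002 -1.9873]
610 med [ 0.5439 -0.2944  0.2275] lo [ 0.5316 -0.3052  0.1998] hi [ 0.5558 -0.2822  0.2292]
521 0.22745558679707642 ((0.5436344742774963, -0.2928921580314636), (0.011562684550881386, 0.0316476933658123), 48.75350570678711)
keeper
1771 med [ 0.5937 -0.3155  0.1668] lo [ 0.5182 -0.3436  0.1622] hi [ 0.6145 -0.2759  0.169 ]
501 med [ 0.5452 -0.2929  0.2277] lo [ 0.5325 -0.3038  0.2248] hi [ 0.5569 -0.2816  0.2291]
493 0.2275887448806187 ((0.544359028339386, -0.2920657992362976), (0.012288046069443226, 0.0314679816365242), 48.378875732421875)
keeper
1715 med [ 0.5932 -0.3137  0.1668] lo [ 0.5183 -0.3425  0.1633] hi [ 0.6156 -0.2683  0.1689]
```

View pics/wB.png

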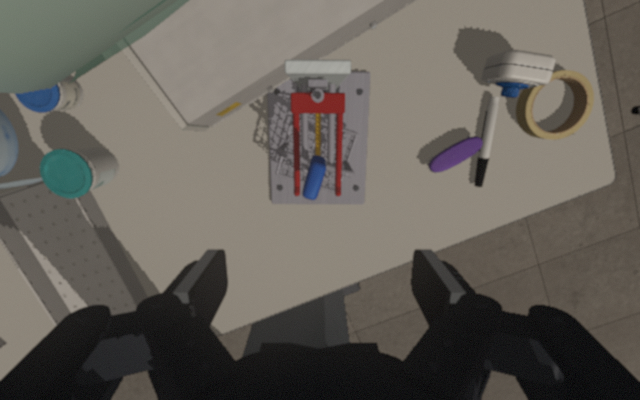

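Wrist view B shows the grip at about (315,177), apparently turned against the red prongs at columns 297 and 340. The tray is at lower left (60,250), the jars at (70,170) and (45,95), and the brush at (455,155). I'll check the grip's turn by zooming in.

Run:
```python
from h import *
o=[]
for n in 'AB':
    im,d,c=load('w'+n);P=cloud(d,c);m=seg(im,105,125)&(P[...,2]>.1)&(P[...,2]<.3)
    v,u=np.where(m);v0,u0=int(v.mean()),int(u.mean());a=max(v0-90,0)
    o.append(cv2.resize(im[a:a+130,u0-65:u0+65],(400,400),interpolation=2))
    q=P[m]; t=q[(q[:,2]>.224)]; w,V=np.linalg.eigh(np.cov(t[:,:2].T)); print('yaw',np.arctan2(V[1,1],V[0,1]),t.mean(0))
    s=R.from_euler('z',-.415).inv().apply(t-[.5428,-.299,0]); 
    for x in np.arange(-.02,.025,.005):
        b=s[abs(s[:,0]-x)<.0025]; 
        if len(b)>3: print('%.3f'%x,len(b),b[:,1].min(),b[:,1].max())
cv2.imwrite('pics/z.png',np.hstack(o))
```

```text
yaw 2.4327067658316803 [ 0.5438 -0.2931  0.2275]
-0.015 67 0.00401350618196128 0.014696127287734393
-0.010 87 0.0022425324644603094 0.014642518440099186
-0.005 81 0.0011110539708271189 0.012857199049529375
0.000 90 -0.0006859188135264117 0.010929691403241716
0.005 91 -0.0024524295311223166 0.009976693054691578
0.010 78 -0.002591927307706685 0.008130417241666193
0.015 17 -3.6883032926224334e-05 0.007208280578397668
yaw 2.43485787878637 [ 0.5449 -0.2925  0.2276]
-0.015 51 0.004227219547360014 0.015433510779748406
-0.010 78 0.003342485715448045 0.015526680831031515
-0.005 82 0.0016132230340671092 0.0145309907933459
0.000 84 -0.00010560359284260544 0.01274983399976374
0.005 90 -0.0017863493424469087 0.011850976529329593
0.010 85 -0.0018152616169540615 0.010097186465295522
0.015 21 -9.98900400153313e-05 0.008383605682914594
```

View pics/z.png

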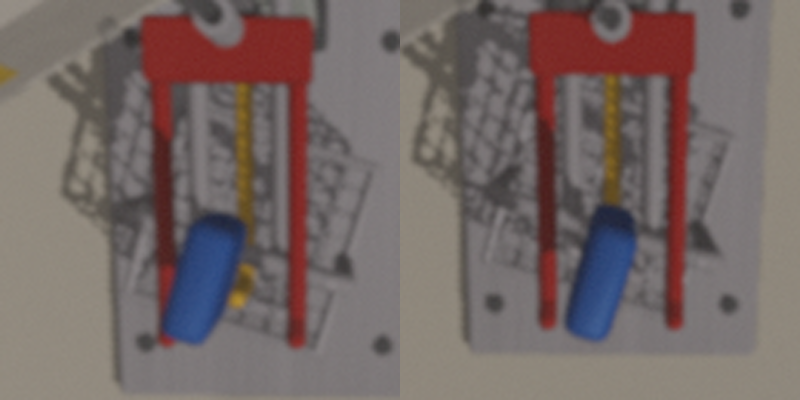

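The zoom confirms that the whole basket (rim, bail and grip) is yawed about -0.29 rad against the prongs. This is more than the text's 0.05, and the cloud agrees (yaw -0.707). I grip at the measured yaw and will align the basket once it is lifted.

Scaled: 0.29 rad / 1.5708 = 0.1846.

```bash
echo '[0.06, 0.01, -0.005, 0.01, 0, 0, 0.0955, 0.06, 0.01, -0.005, 0.04, 0, 0, 0.1846, 0.06, 0.01, -0.005, 0.085, 0, 0, 0.1846, 0.06, 0.01, -0.005, 0.1, 0, 0, 0.1846, 0.06, 0.01, -0.005, 0.1, 0, 0, 0.1846]' | python3 -m creep 40
python3 - <<'E'
from h import *
s=bot.observe();T=R.from_euler('xyz',s['tool_rot']);print(s['tool_rot'],T.inv().apply(np.array([.5442,-.2925,.1965])-s['position']))
im,d,c=grab('wrist');P=cloud(d,c);q=stat(P,seg(im,105,125)&(P[...,2]>.1)&(P[...,2]<.3))
t=q[q[:,2]>.224];w,V=np.linalg.eigh(np.cov(t[:,:2].T)); print('yaw',np.arctan2(V[1,1],V[0,1]),cv2.minAreaRect(t[:,:2].astype('f4')))
cv2.imwrite('pics/wC.png',im)
E
```

```text
clock: 2.33
position: [0.545, -0.2918, 0.2117]
tool_rot: [3.141, 0.001, -0.706]
force: [0.2, 0.2, 0.4]
grip_width: 0.0602
finger_force: 0.0
[ 3.1412  0.0007 -0.7059] [-0.0002  0.001   0.0152]
1037 med [ 0.5453 -0.2927  0.2277] lo [ 0.5327 -0.3047  0.224 ] hi [ 0.5571 -0.2816  0.229 ]
yaw 2.4385937936170645 ((0.5443084239959717, -0.29241177439689636), (0.011896234005689621, 0.03157834708690643), 49.18125915527344)
```

View pics/wC.png

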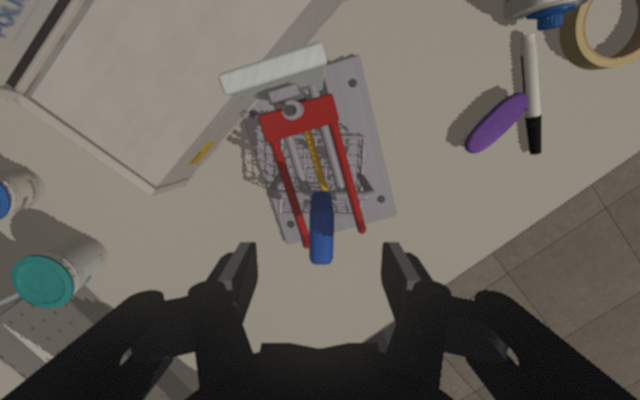

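The grip (320,225) is now aligned with the fingers and centred, and its long axis is vertical in the image. I'll descend 15 mm and close.

```bash
echo '[0.06, 0, 0.001, 0.01, 0, 0, 0, 0.06, 0, 0.001, 0.015, 0, 0, 0]' | python3 -m creep 40; echo '[0.0, 0, 0, 0, 0, 0, 0, 0.0, 0, 0, 0, 0, 0, 0, 0.0, 0, 0, 0, 0, 0, 0, 0.0, 0, 0, 0, 0, 0, 0]' | python3 -m creep 60
```

```text
clock: 2.62
position: [0.5449, -0.2922, 0.1967]
tool_rot: [-3.141, -0.0, -0.705]
force: [0.8, -0.5, 0.8]
grip_width: 0.06
finger_force: 0.0
clock: 3.12
position: [0.5449, -0.292, 0.1967]
tool_rot: [-3.142, -0.0, -0.705]
force: [0.7, -0.1, 0.5]
grip_width: 0.0003
finger_force: 0.0
```

```bash
for i in 1 2; do echo '[0.0, 0, 0, -0.001, 0, 0, 0, 0.0, 0, 0, -0.002, 0, 0, 0, 0.0, 0, 0, -0.002, 0, 0, 0]' | python3 -m creep; done
```

```text
clock: 3.5
position: [0.5449, -0.2921, 0.1987]
tool_rot: [-3.142, -0.0, -0.705]
force: [0.0, -0.8, -0.9]
grip_width: 0.0003
finger_force: 0.0
clock: 3.88
position: [0.5449, -0.292, 0.2007]
tool_rot: [-3.142, -0.0, -0.705]
force: [0.7, -0.7, -0.1]
grip_width: -0.0001
finger_force: 0.0
```

The opening is 0, so the fingers closed on nothing, and I should have checked that before lifting. I'll look before doing anything else.

Run:
```python
from h import *
im,d,c=grab('wrist');P=cloud(d,c);q=stat(P,seg(im,105,125)&(P[...,2]>.1)&(P[...,2]<.3))
print(calibration('wrist'),bot.observe()['position'])
i2,d2,c2=grab('scene');P2=cloud(d2,c2);m=np.zeros((400,640),bool);m[190:230,300:345]=1;stat(P2,m&seg(i2,105,125))
cv2.imwrite('pics/wD.png',np.hstack([cv2.resize(im,(480,300)),cv2.resize(i2[150:310,250:410],(300,300),interpolation=2)]))
```

```text
597 med [ 0.553  -0.3006  0.227 ] lo [ 0.5464 -0.3059  0.1952] hi [ 0.5584 -0.2938  0.2288]
{'vfov': 65.06105985358373, 'cx': 318.93337921402633, 'cy': 198.03956547628286, 'eye': array([ 0.5983, -0.3368,  0.3782]), 'attitude': array([ 2.8603,  0.0004, -2.276 ])} [ 0.5449 -0.292   0.2006]
250 med [ 0.5433 -0.2961  0.2041] lo [ 0.5291 -0.3081  0.0547] hi [0.7655 0.0234 0.2279]
```

View pics/wD.png

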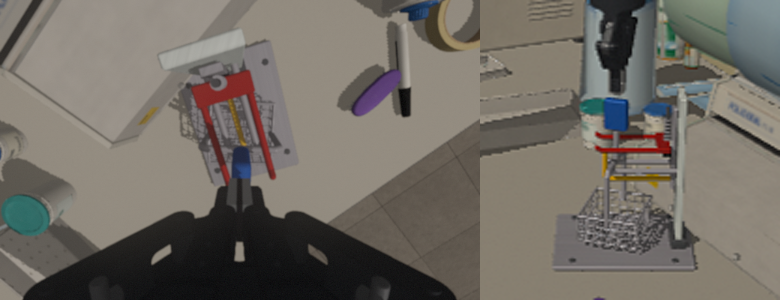

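Run:
```python
from h import *
i2,d2,c2=load('scene');P2=cloud(d2,c2)
g=i2.max(2)<70
for v in range(180,206): 
    u=[u for u in range(300,345) if g[v,u] and P2[v,u,0]>.4 and P2[v,u,0]<.65]
    if u: print(v,min(u),max(u),np.nanmedian(P2[v,u],0))
im,d,c=load('wrist');P=cloud(d,c)
print('wrist col 320');
for v in range(190,300,6): print(v,P[v,320],P[v,312],P[v,330],im[v,320])
# project TCP into both
for n,cc in(('s',c2),('w',c)):
    f=200/np.tan(np.radians(cc['vfov'])/2);p=R.from_euler('xyz',cc['attitude']).inv().apply(np.array([.5449,-.292,.2006])-cc['eye']);print(n,p[:2]/p[2]*f+[cc['cx'],cc['cy']],p[2])
```

```text
180 314 329 [ 0.5213 -0.3276  0.3061]
181 314 328 [ 0.5223 -0.3259  0.3014]
182 314 328 [ 0.5214 -0.3212  0.2982]
183 315 328 [ 0.5252 -0.3126  0.2916]
184 315 328 [ 0.5285 -0.3128  0.2885]
185 315 326 [ 0.5256 -0.3179  0.2874]
186 316 326 [ 0.5264 -0.3149  0.2844]
187 319 327 [ 0.5332 -0.3069  0.2756]
188 319 327 [ 0.538  -0.3035  0.272 ]
189 319 327 [ 0.5396 -0.3     0.2686]
190 319 327 [ 0.5397 -0.2989  0.2657]
191 319 327 [ 0.5385 -0.3013  0.2637]
192 319 327 [ 0.5381 -0.3013  0.2615]
193 319 327 [ 0.5386 -0.3012  0.2582]
194 319 324 [ 0.5362 -0.303   0.2558]
195 319 324 [ 0.5373 -0.3013  0.2531]
196 319 324 [ 0.5378 -0.304   0.2507]
197 319 324 [ 0.5369 -0.3036  0.2481]
198 319 324 [ 0.5378 -0.3005  0.244 ]
199 322 324 [ 0.5416 -0.3014  0.2411]
wrist col 320
190 [ 0.5444 -0.292   0.1101] [ 0.5305 -0.2679  0.0098] [ 0.5162 -0.2844  0.0091] [ 56  87 107]
196 [ 0.5569 -0.3023  0.187 ] [ 0.5502 -0.2884  0.1371] [ 0.5409 -0.2994  0.1372] [62 44 41]
202 [ 0.5568 -0.3022  0.1998] [ 0.5591 -0.2978  0.1962] [ 0.5519 -0.306   0.1956] [63 41 35]
208 [ 0.5568 -0.3021  0.2111] [ 0.5591 -0.29
[... 834 characters left out ...]
0.5549 -0.2962  0.2649] [ 0.5501 -0.3016  0.2646] [30 29 32]
268 [ 0.5527 -0.2984  0.2693] [ 0.5548 -0.2962  0.2697] [ 0.5499 -0.3012  0.2688] [31 30 33]
274 [ 0.5523 -0.2981  0.273 ] [ 0.5543 -0.2959  0.2732] [ 0.5498 -0.3009  0.2728] [32 32 33]
280 [ 0.5506 -0.2967  0.2735] [ 0.5553 -0.2969  0.2799] [ 0.5513 -0.3019  0.2801] [31 30 31]
286 [ 0.5483 -0.2947  0.2728] [ 0.5548 -0.2965  0.2826] [ 0.5514 -0.3017  0.2839] [29 28 33]
292 [ 0.5468 -0.2934  0.2737] [ 0.5535 -0.2955  0.2838] [ 0.5518 -0.3019  0.2881] [27 26 28]
298 [ 0.5443 -0.2913  0.2728] [ 0.551  -0.2933  0.2824] [ 0.5511 -0.3012  0.2901] [27 29 30]
s [322.5165 211.9717] 1.3466202724419396
w [319.8788 227.1773] 0.1899927943899702
```

The fingertips measure at z≈0.239 in both cameras while the reported TCP z is 0.2006. The real tip is therefore about 38 mm behind the reported TCP, and the fingers closed above the block (top 0.228). Laterally they agree. I'll reopen and descend to reported z 0.158.

```bash
echo '[0.055, 0, 0, 0, 0, 0, 0, 0.055, 0, 0, 0, 0, 0, 0, 0.055, 0, 0, 0, 0, 0, 0, 0.055, 0, 0, 0.01, 0, 0, 0, 0.055, 0, 0, 0.02, 0, 0, 0]' | python3 -m creep 40; echo '[0.055, 0, 0, 0.01, 0, 0, 0, 0.055, 0, 0, 0.022, 0, 0, 0, 0.055, 0, 0, 0.022, 0, 0, 0]' | python3 -m creep
```

```text
clock: 4.6
position: [0.5447, -0.292, 0.1797]
tool_rot: [3.141, 0.0, -0.705]
force: [0.0, -0.0, 0.1]
grip_width: 0.0553
finger_force: 0.0
clock: 4.97
position: [0.5444, -0.2918, 0.1574]
tool_rot: [3.141, 0.002, -0.705]
force: [-0.4, -0.8, 0.1]
grip_width: 0.0551
finger_force: 0.0
```

Run:
```python
from h import *
i2,d2,c2=grab('scene');im,d,c=grab('wrist');P=cloud(d,c)
stat(P,seg(im,105,125)&(P[...,2]>.1)&(P[...,2]<.3))
for v in range(200,290,10): print(v,[tuple(np.round(P[v,u],3)) for u in (270,290,350,370)])
cv2.imwrite('pics/wE.png',np.hstack([cv2.resize(im,(480,300)),cv2.resize(i2[150:310,250:410],(300,300),interpolation=2)]))
```

```text
2202 med [ 0.5462 -0.2939  0.2276] lo [ 0.5328 -0.3045  0.2196] hi [ 0.5578 -0.2818  0.2289]
200 [(np.float64(0.577), np.float64(-0.282), np.float64(0.162)), (np.float64(0.547), np.float64(-0.253), np.float64(0.022)), (np.float64(0.548), np.float64(-0.317), np.float64(0.163)), (np.float64(0.519), np.float64(-0.322), np.float64(0.099))]
210 [(np.float64(0.569), np.float64(-0.268), np.float64(0.134)), (np.float64(0.56), np.float64(-0.279), np.float64(0.135)), (np.float64(0.532), np.float64(-0.309), np.float64(0.129)), (np.float64(0.479), np.float64(-0.309), np.float64(0.008))]
220 [(np.float64(0.564), np.float64(-0.265), np.float64(0.138)), (np.float64(0.555), np.float64(-0.275), np.float64(0.137)), (np.float64(0.529), np.float64(-0.305), np.float64(0.137)), (np.float64(0.521), np.float64(-0.316), np.float64(0.138))]
230 [(np.float64(0.533), np.float64(-0.209), np.float64(0.008)), (np.float64(0.556), np.float64(-0.279), np.float64(0.163)), (np.float64(0.475), np.float64(-0.278), np.float64(0.008)), (np.float64(0.461), np.float64(-0.295), np.float64(0.008))]
240 [(np.float64(0.522), np.
[... 486 characters left out ...]
oat64(-0.181), np.float64(0.001)), (np.float64(0.491), np.float64(-0.202), np.float64(0.009)), (np.float64(0.443), np.float64(-0.252), np.float64(0.001)), (np.float64(0.513), np.float64(-0.304), np.float64(0.168))]
270 [(np.float64(0.494), np.float64(-0.171), np.float64(0.0)), (np.float64(0.479), np.float64(-0.19), np.float64(0.001)), (np.float64(0.432), np.float64(-0.244), np.float64(0.001)), (np.float64(0.417), np.float64(-0.262), np.float64(0.001))]
280 [(np.float64(0.484), np.float64(-0.162), np.float64(0.0)), (np.float64(0.468), np.float64(-0.18), np.float64(-0.001)), (np.float64(0.421), np.float64(-0.235), np.float64(-0.001)), (np.float64(0.407), np.float64(-0.254), np.float64(0.001))]
```

View pics/wE.png

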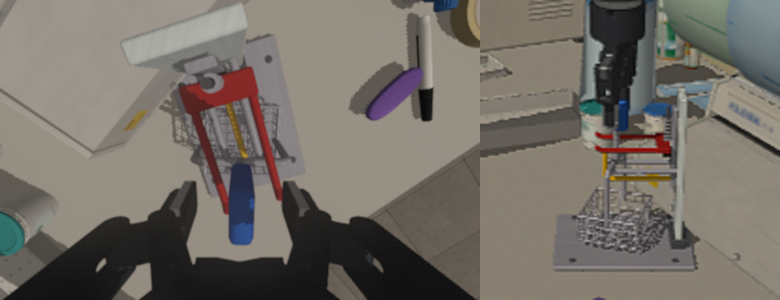

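The fingers now straddle the block (wrist picture (190,190) and (292,190), block at (241,205)), with the tips above the prongs. I'll close and check the grip before any lift.

```bash
echo '[0.0, 0, 0, 0, 0, 0, 0, 0.0, 0, 0, 0, 0, 0, 0, 0.0, 0, 0, 0, 0, 0, 0, 0.0, 0, 0, 0, 0, 0, 0]' | python3 -m creep 60
```

```text
clock: 5.58
position: [0.5451, -0.2919, 0.1589]
tool_rot: [-3.141, -0.0, -0.705]
force: [-0.2, 1.4, 3.7]
grip_width: 0.0131
finger_force: 59.0
```

```bash
echo '[0.0, 0, 0, -0.001, 0, 0, 0, 0.0, 0, 0, -0.002, 0, 0, 0, 0.0, 0, 0, -0.002, 0, 0, 0]' | python3 -m creep
```

```text
clock: 5.95
position: [0.5447, -0.292, 0.1605]
tool_rot: [3.141, 0.0, -0.705]
force: [0.2, 0.6, -3.0]
grip_width: 0.0133
finger_force: 58.3
```

```bash
echo '[0.0, 0, 0, -0.001, 0, 0, 0, 0.0, 0, 0, -0.002, 0, 0, 0, 0.0, 0, 0, -0.002, 0, 0, 0]' | python3 -m creep
```

```text
clock: 6.32
position: [0.5449, -0.2921, 0.1627]
tool_rot: [-3.142, -0.0, -0.705]
force: [-0.4, 0.2, -3.2]
grip_width: 0.0133
finger_force: 58.3
```

Scaled: -0.14 rad / 1.5708 = -0.0891.

```bash
echo '[0.0, 0, 0, 0, 0, 0, -0.0446, 0.0, 0, 0, 0, 0, 0, -0.0891, 0.0, 0, 0, 0, 0, 0, -0.0891]' | python3 -m creep
```

```text
clock: 6.7
position: [0.5448, -0.2921, 0.1626]
tool_rot: [-3.141, 0.0, -0.566]
force: [0.0, 1.2, -3.5]
grip_width: 0.0131
finger_force: 58.3
```

Scaled: -0.15 rad / 1.5708 = -0.0955.

```bash
echo '[0.0, 0, 0, 0, 0, 0, -0.0446, 0.0, 0, 0, 0, 0, 0, -0.0955, 0.0, 0, 0, 0, 0, 0, -0.0955]' | python3 -m creep
```

```text
clock: 7.08
position: [0.5448, -0.2921, 0.1626]
tool_rot: [-3.141, 0.0, -0.417]
force: [0.1, -0.5, -2.2]
grip_width: 0.0133
finger_force: 58.4
```

```bash
echo '[0.0, 0, 0, -0.001, 0, 0, 0, 0.0, 0, 0, -0.002, 0, 0, 0, 0.0, 0, 0, -0.002, 0, 0, 0]' | python3 -m creep
```

```text
clock: 7.45
position: [0.5449, -0.292, 0.1647]
tool_rot: [3.142, -0.0, -0.416]
force: [-0.2, 0.2, -3.4]
grip_width: 0.0132
finger_force: 58.4
```

```bash
echo '[0.0, 0, 0, -0.002, 0, 0, 0, 0.0, 0, 0, -0.004, 0, 0, 0, 0.0, 0, 0, -0.004, 0, 0, 0]' | python3 -m creep
```

```text
clock: 7.82
position: [0.545, -0.2921, 0.1688]
tool_rot: [-3.142, -0.0, -0.415]
force: [0.6, -0.6, -3.8]
grip_width: 0.0136
finger_force: 58.4
```

```bash
echo '[0.0, 0, 0, -0.002, 0, 0, 0, 0.0, 0, 0, -0.003, 0, 0, 0, 0.0, 0, 0, -0.003, 0, 0, 0]' | python3 -m creep
python3 - <<'E'
from h import *
im,d,c=load('scene');P=cloud(d,c)
i,d,c=grab('wrist');P=cloud(d,c);k=(seg(i,0,6)|seg(i,174,180))
q=P[k];s=R.from_euler('z',-.415).inv().apply(q-[.5428,-.299,0])
for y in(-.022,.022):
    b=s[(abs(s[:,1]-y)<.004)&(s[:,0]<.03)&(s[:,0]>-.04)];print(y,len(b),np.percentile(b[:,2],[10,50,90]))
g=(i.max(2)<140)&(np.ptp(i,axis=2)<25)
s=R.from_euler('z',-.415).inv().apply(P.reshape(-1,3)-[.5428,-.299,0])[g.ravel()]
for y in(-.04,-.035,.035,.04):
    b=s[(abs(s[:,1]-y)<.003)&(abs(s[:,0])<.02)&(s[:,2]>.1)&(s[:,2]<.18)];print('bar',y,len(b),np.percentile(b,[10,50,90],axis=0) if len(b) else '')
E
```

```text
clock: 8.2
position: [0.5449, -0.292, 0.1717]
tool_rot: [-3.142, -0.0, -0.415]
force: [0.1, -0.7, -3.2]
grip_width: 0.0135
finger_force: 58.4
-0.022 297 [0.1634 0.1645 0.1655]
0.022 299 [0.1631 0.1644 0.1655]
bar -0.04 21 [[-0.0034 -0.0379  0.1109]
 [ 0.0004 -0.0373  0.1403]
 [ 0.0009 -0.0371  0.144 ]]
bar -0.035 194 [[-0.0024 -0.037   0.1088]
 [ 0.0009 -0.0344  0.1351]
 [ 0.0017 -0.0325  0.1469]]
bar 0.035 107 [[-0.004   0.0325  0.1473]
 [-0.0004  0.035   0.1499]
 [ 0.0017  0.0374  0.1511]]
bar 0.04 105 [[-0.0042  0.0377  0.1471]
 [-0.0007  0.0401  0.1499]
 [ 0.0018  0.0423  0.1511]]
```

The prong tops are at about 0.165 (underside about 0.158) and the bar top is at about 0.151, so about 7 mm remain. I'll go up 4 mm, then 1 mm at a time.

```bash
echo '[0.0, 0, 0, -0.002, 0, 0, 0, 0.0, 0, 0, -0.004, 0, 0, 0, 0.0, 0, 0, -0.004, 0, 0, 0]' | python3 -m creep
```

```text
clock: 8.62
position: [0.5449, -0.2921, 0.1758]
tool_rot: [-3.142, -0.0, -0.415]
force: [0.1, -0.4, -2.5]
grip_width: 0.0135
finger_force: 58.4
```

```bash
for i in 1; do echo '[0.0, 0, 0, -0.001, 0, 0, 0, 0.0, 0, 0, -0.001, 0, 0, 0]' | python3 -m creep; done | grep -E 'pos|force:'
```

```text
position: [0.5449, -0.292, 0.1766]
force: [0.4, -0.3, -3.5]
finger_force: 58.4
```

```bash
echo '[0.0, 0, 0, -0.001, 0, 0, 0, 0.0, 0, 0, -0.001, 0, 0, 0]' | python3 -m creep | grep -E 'pos|force:'
```

```text
position: [0.5449, -0.2921, 0.1777]
force: [-0.3, 0.1, -2.3]
finger_force: 58.4
```

```bash
echo '[0.0, 0, 0, -0.001, 0, 0, 0, 0.0, 0, 0, -0.001, 0, 0, 0]' | python3 -m creep | grep -E 'pos|force:'
```

```text
position: [0.5449, -0.2921, 0.1787]
force: [0.5, 0.2, -2.6]
finger_force: 58.4
```

```bash
echo '[0.0, 0, 0, -0.001, 0, 0, 0, 0.0, 0, 0, -0.001, 0, 0, 0]' | python3 -m creep | grep -E 'pos|force:'
```

```text
position: [0.5448, -0.292, 0.1795]
force: [0.2, 0.1, -4.7]
finger_force: 58.4
```

```bash
echo '[0.0, 0, 0, -0.001, 0, 0, 0, 0.0, 0, 0, -0.001, 0, 0, 0]' | python3 -m creep | grep -E 'pos|force:'
```

```text
position: [0.5448, -0.292, 0.1805]
force: [1.0, -0.0, -7.4]
finger_force: 58.4
```

```bash
echo '[0.0, 0, 0, -0.001, 0, 0, 0, 0.0, 0, 0, -0.001, 0, 0, 0]' | python3 -m creep | grep -E 'pos|force:'
```

```text
position: [0.5447, -0.292, 0.1815]
force: [0.4, -0.7, -8.3]
finger_force: 58.4
```

```bash
echo '[0.0, 0, 0, -0.001, 0, 0, 0, 0.0, 0, 0, -0.001, 0, 0, 0]' | python3 -m creep | grep -E 'pos|force:'
```

```text
position: [0.5448, -0.292, 0.1825]
force: [0.5, -0.8, -10.3]
finger_force: 58.4
```

```bash
echo '[0.0, 0, 0, -0.001, 0, 0, 0, 0.0, 0, 0, -0.001, 0, 0, 0, 0.0, 0, 0, -0.001, 0, 0, 0]' | python3 -m creep | grep -E 'pos|force:|rot'
```

```text
position: [0.5447, -0.292, 0.1835]
tool_rot: [-3.142, 0.0, -0.415]
force: [1.0, -0.9, -12.4]
finger_force: 58.3
```

```bash
echo '[0.0, -0.002, 0, 0, 0, 0, 0, 0.0, -0.004, 0, 0, 0, 0, 0, 0.0, -0.006, 0, 0, 0, 0, 0]' | python3 -m creep 100 | grep -E 'pos|force:|rot'
```

```text
position: [0.5396, -0.2896, 0.1837]
tool_rot: [-3.141, -0.001, -0.415]
force: [5.8, -2.0, -13.5]
finger_force: 97.4
```

```bash
echo '[0.0, -0.002, 0, 0, 0, 0, 0, 0.0, -0.004, 0, 0, 0, 0, 0, 0.0, -0.006, 0, 0, 0, 0, 0]' | python3 -m creep | grep -E 'pos|force:|rot'
```

```text
position: [0.5338, -0.2871, 0.1836]
tool_rot: [-3.142, -0.0, -0.415]
force: [4.3, -1.0, -13.0]
finger_force: 97.4
```

```bash
echo '[0.0, -0.002, 0, 0, 0, 0, 0, 0.0, -0.004, 0, 0, 0, 0, 0, 0.0, -0.006, 0, 0, 0, 0, 0]' | python3 -m creep | grep -E 'pos|force:|rot'
```

```text
position: [0.5281, -0.2846, 0.1835]
tool_rot: [-3.142, 0.0, -0.415]
force: [2.4, -0.3, -13.0]
finger_force: 97.5
```

```bash
echo '[0.0, -0.002, 0, 0, 0, 0, 0, 0.0, -0.004, 0, 0, 0, 0, 0, 0.0, -0.006, 0, 0, 0, 0, 0]' | python3 -m creep | grep -E 'pos|force:|rot'
```

```text
position: [0.522, -0.282, 0.1834]
tool_rot: [3.142, 0.002, -0.415]
force: [-2.8, 1.2, -9.6]
finger_force: 98.0
```

```bash
echo '[0.0, -0.004, 0, 0, 0, 0, 0, 0.0, -0.008, 0, 0, 0, 0, 0, 0.0, -0.01, 0, 0, 0, 0, 0]' | python3 -m creep | grep -E 'pos|force:|rot'
```

```text
position: [0.514, -0.2785, 0.1842]
tool_rot: [3.142, -0.001, -0.415]
force: [0.0, -1.2, -2.3]
finger_force: 99.0
```

```bash
echo '[0.0, -0.006, 0, 0, 0, 0, 0, 0.0, -0.012, 0, 0, 0, 0, 0, 0.0, -0.012, 0, 0, 0, 0, 0]' | python3 -m creep | grep -E 'pos|force:|rot'
```

```text
position: [0.5024, -0.2734, 0.1838]
tool_rot: [3.142, -0.0, -0.415]
force: [0.2, 0.6, -2.7]
finger_force: 99.1
```

Forces show the basket hanging free (about 3 N). I'll draw it out further, raise it, then look at the tray.

```bash
echo '[0.0, -0.02, 0, 0, 0, 0, 0, 0.0, -0.04, 0, 0, 0, 0, 0, 0.0, -0.055, 0, 0, 0, 0, 0, 0.0, -0.055, 0, -0.02, 0, 0, 0, 0.0, -0.055, 0, -0.06, 0, 0, 0]' | python3 -m creep
python3 - <<'E'
from h import *
for n in ('side','scene'): grab(n)
i2,d2,c2=load('side');P=cloud(d2,c2);h=cv2.cvtColor(i2,cv2.COLOR_BGR2HSV)
print('teal');stat(P,seg(i2,80,95)&(P[...,2]<.1)&(P[...,2]>.04)&(P[...,1]<.2)&(P[...,1]>-.3)&(P[...,0]>.5))
print('blue');stat(P,seg(i2,105,125)&(P[...,2]<.1)&(P[...,2]>.03)&(P[...,1]<.2)&(P[...,1]>-.3)&(P[...,0]>.5))
cv2.imwrite('pics/f.png',np.hstack([i2[150:330,140:440],load('scene')[0][150:330,130:430]]))
E
```

```text
clock: 13.62
position: [0.4517, -0.2509, 0.2435]
tool_rot: [-3.142, 0.002, -0.415]
force: [0.7, 0.6, -1.8]
grip_width: 0.0126
finger_force: 99.0
teal
  return _methods._mean(a, axis=axis, dtype=dtype,
  ret = um.true_divide(
Traceback (most recent call last):
  File "h.py", line 16, in stat
    q=P[m]; q=q[~np.isnan(q[:,0])]; print(len(q),'med',np.median(q,0),'lo',np.percentile(q,3,0),'hi',np.percentile(q,97,0)); return q
                                                                           ~~~~~~~~~~~~~^^^^^^^
IndexError: index -1 is out of bounds for axis 0 with size 0
```

Run:
```python
from h import *
M=np.zeros((300,400,3),'u1')
for n in ('side','scene','wA','wB'):
    im,d,c=load(n);P=cloud(d,c)
    m=(P[...,2]<.12)&(P[...,2]>-.02)&(P[...,0]>.35)&(P[...,0]<.85)&(P[...,1]>-.2)&(P[...,1]<.35)
    q=P[m];i=((.85-q[:,0])/.5*300).astype(int);j=((.35-q[:,1])/.55*400).astype(int)
    z=q[:,2];col=im[m].copy()
    w=(z>.02)&(z<.045);col[w]=(0,0,255);col[z<.02]=col[z<.02]//2
    M[i.clip(0,299),j.clip(0,399)]=col
cv2.imwrite('pics/map.png',np.vstack([cv2.resize(M,(800,600),interpolation=0)]))
```

```text
(no output)
```

View pics/map.png

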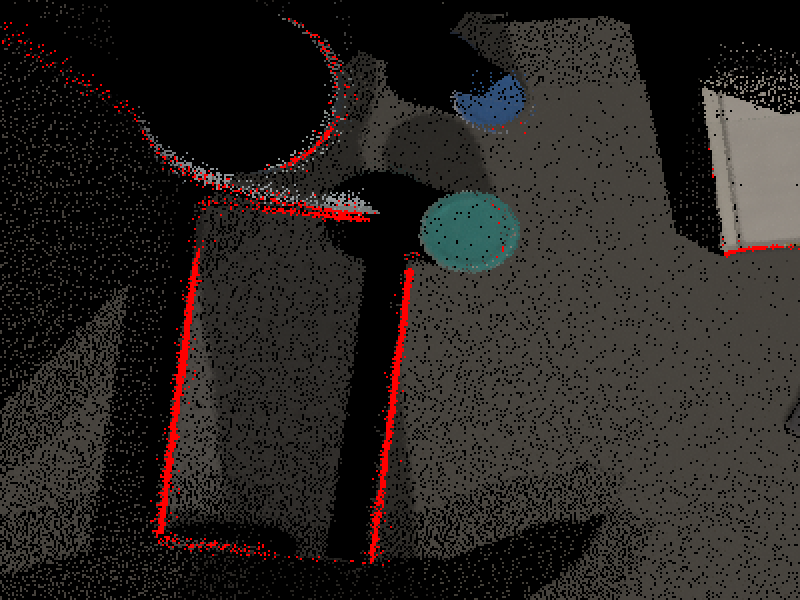

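The height map shows the tray walls in red, with corners at about (160,540), (372,560), (418,215) and (203,205). That is centre (0.533,0.152), yaw -0.107, size about 0.285×0.15, matching the text. The jug is just beyond the far end and the teal tub beside the far right corner, so I'll aim 30 mm nearer than centre, at (0.505,0.155).

Units first: turns go in shares of 90 degrees. So -0.308 rad / 1.5708 = -0.1961.

```bash
echo '[0.0, -0.006, -0.02, 0, 0, 0, 0, 0.0, -0.018, -0.06, 0, 0, 0, 0, 0.0, -0.032, -0.11, 0, 0, 0, 0, 0.0, -0.047, -0.16, 0, 0, 0, 0, 0.0, -0.061, -0.21, 0, 0, 0, 0]' | python3 -m creep; echo '[0.0, -0.014, -0.05, 0, 0, 0, -0.0509, 0.0, -0.028, -0.095, 0, 0, 0, -0.1019, 0.0, -0.04, -0.135, 0, 0, 0, -0.1528, 0.0, -0.048, -0.165, 0, 0, 0, -0.1961, 0.0, -0.054, -0.183, 0, 0, 0, -0.1961]' | python3 -m creep
python3 - <<'E'
from h import *
s=bot.observe();T=R.from_euler('xyz',s['tool_rot']);print(s['tool_rot'],T.inv().apply(np.array([.505,.1555,.16])-s['position']))
E
```

```text
clock: 14.35
position: [0.4813, -0.0329, 0.2432]
tool_rot: [-3.142, -0.0, -0.415]
force: [2.0, -0.6, -2.9]
grip_width: 0.0129
finger_force: 99.1
clock: 14.98
position: [0.5056, 0.1561, 0.243]
tool_rot: [-3.141, 0.001, -0.106]
force: [-0.5, -0.6, -2.6]
grip_width: 0.0125
finger_force: 99.0
[-3.1414  0.0006 -0.1064] [-0.0005  0.0007  0.083 ]
```

```bash
echo '[0.0, 0, 0, 0.015, 0, 0, 0, 0.0, 0, 0, 0.035, 0, 0, 0, 0.0, 0, 0, 0.05, 0, 0, 0, 0.0, 0, 0, 0.055, 0, 0, 0, 0.0, 0, 0, 0.055, 0, 0, 0]' | python3 -m creep
python3 - <<'E'
from h import *
w,dw,cw=grab('wrist');s,ds,cs=grab('scene')
P=cloud(ds,cs)
m=(P[...,0]>.42)&(P[...,0]<.6)&(P[...,1]>.08)&(P[...,1]<.23)&(P[...,2]>.04)&(P[...,2]<.13);v,u=np.where(m);print(u.min(),u.max(),v.min(),v.max())
stat(P,m)
L=R.from_euler('z',-.107).inv().apply(P[m]-[.505,.1555,0])
for z in np.arange(.04,.11,.01):
    b=L[abs(L[:,2]-z)<.005]; 
    if len(b)>5: print('%.2f'%z,len(b),np.percentile(b[:,0],[3,97]),np.percentile(b[:,1],[3,97]))
u0,v0=int(u.mean()),int(v.mean());print(u0,v0)
cv2.imwrite('pics/g.png',np.hstack([cv2.resize(w,(480,300)),cv2.resize(s[v0-60:v0+60,u0-60:u0+60],(300,300),interpolation=2)]))
E
```

```text
clock: 15.6
position: [0.5058, 0.1544, 0.1885]
tool_rot: [3.141, 0.0, -0.108]
force: [0.2, -0.4, -2.1]
grip_width: 0.0134
finger_force: 98.9
241 271 180 211
422 med [0.5043 0.1441 0.0764] lo [0.459  0.1041 0.0517] hi [0.5484 0.2015 0.1209]
0.05 89 [-0.0423  0.0399] [-0.0475  0.0361]
0.06 51 [-0.0436  0.0421] [-0.049   0.0467]
0.07 56 [-0.0441  0.0423] [-0.0501  0.0449]
0.08 72 [-0.0433  0.0422] [-0.049   0.0466]
0.09 96 [-0.0432  0.0421] [-0.0505  0.0442]
0.10 21 [-0.0237  0.0211] [-0.0547  0.0454]
0.11 12 [-0.0036  0.0024] [-0.0494  0.0439]
256 199
```

View pics/g.png

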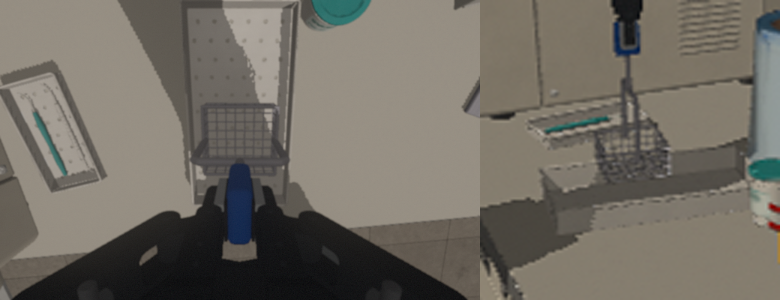

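The basket hangs upright, aligned with the tray and centred across it (wrist view, basket (190-290, 105-175) between the tray walls). Its bottom is at about 0.05. Lowering now.

```bash
echo '[0.0, 0, 0, 0.012, 0, 0, 0, 0.0, 0, 0, 0.026, 0, 0, 0, 0.0, 0, 0, 0.036, 0, 0, 0, 0.0, 0, 0, 0.041, 0, 0, 0, 0.0, 0, 0, 0.043, 0, 0, 0]' | python3 -m creep|grep -E 'pos|force:'
```

```text
position: [0.5057, 0.1548, 0.1453]
force: [-1.0, -0.8, -3.0]
finger_force: 99.2
```

```bash
echo '[0.0, 0, 0, 0.001, 0, 0, 0, 0.0, 0, 0, 0.002, 0, 0, 0, 0.0, 0, 0, 0.002, 0, 0, 0]' | python3 -m creep|grep -E 'pos|force:'
```

```text
position: [0.5058, 0.1547, 0.1437]
force: [0.0, 0.8, -2.4]
finger_force: 99.2
```

```bash
echo '[0.0, 0, 0, 0.001, 0, 0, 0, 0.0, 0, 0, 0.002, 0, 0, 0, 0.0, 0, 0, 0.002, 0, 0, 0]' | python3 -m creep|grep -E 'pos|force:'
```

```text
position: [0.5057, 0.1547, 0.1415]
force: [-0.5, -0.3, -2.7]
finger_force: 99.2
```

```bash
echo '[0.0, 0, 0, 0.001, 0, 0, 0, 0.0, 0, 0, 0.0015, 0, 0, 0, 0.0, 0, 0, 0.0015, 0, 0, 0]' | python3 -m creep|grep -E 'pos|force:'
```

```text
position: [0.5057, 0.1547, 0.14]
force: [0.4, 0.3, -2.5]
finger_force: 99.2
```

```bash
echo '[0.0, 0, 0, 0.001, 0, 0, 0, 0.0, 0, 0, 0.0015, 0, 0, 0, 0.0, 0, 0, 0.0015, 0, 0, 0]' | python3 -m creep|grep -E 'pos|force:'
```

```text
position: [0.5061, 0.1546, 0.1394]
force: [-3.6, -2.8, 14.1]
finger_force: 101.8
```

Touchdown at 0.1394, the expected height. I'll relieve the pressure slightly, then release.

```bash
echo '[0.0, 0, 0, -0.0006, 0, 0, 0, 0.0, 0, 0, -0.0006, 0, 0, 0]' | python3 -m creep 20|grep -E 'pos|force:'; echo '[0.016, 0, 0, -0.0006, 0, 0, 0, 0.03, 0, 0, -0.0006, 0, 0, 0, 0.045, 0, 0, -0.0006, 0, 0, 0, 0.045, 0, 0, -0.0006, 0, 0, 0]' | python3 -m creep
```

```text
position: [0.5059, 0.1547, 0.1394]
force: [-1.2, -1.4, 6.7]
finger_force: 100.1
clock: 18.58
position: [0.5058, 0.1547, 0.1398]
tool_rot: [-3.142, 0.0, -0.107]
force: [0.3, 0.2, 0.4]
grip_width: 0.0451
finger_force: 0.0
```

```bash
echo '[0.045, 0, 0, -0.01, 0, 0, 0, 0.045, 0, 0, -0.04, 0, 0, 0, 0.045, 0, 0, -0.08, 0, 0, 0, 0.045, 0, 0, -0.12, 0, 0, 0, 0.045, 0, 0, -0.14, 0, 0, 0]' | python3 -m creep
echo '[0.045, 0, 0, 0, 0, 0, 0, 0.045, 0, 0, 0, 0, 0, 0]' | python3 -m creep >/dev/null
python3 - <<'E'
from h import *
w,d,c=grab('wrist');P=cloud(d,c);q=stat(P,seg(w,105,125)&(P[...,2]>.1)&(P[...,2]<.26))
t=q[q[:,2]>np.percentile(q[:,2],95)-.005];print(cv2.minAreaRect(t[:,:2].astype('f4')),t[:,2].mean())
L=R.from_euler('z',-.107).inv().apply(P.reshape(-1,3)-[.505,.1555,0])
for lo,hi in((.025,.045),(.036,.05)):
    b=L[(L[:,2]>lo)&(L[:,2]<hi)&(abs(L[:,0])<.18)&(abs(L[:,1])<.085)];
    print(len(b),np.histogram(b[:,1],np.arange(-.085,.09,.01))[0],np.histogram(b[:,0],np.arange(-.18,.181,.02))[0])
print(bot.observe()['force'])
E
```

```text
clock: 19.2
position: [0.5062, 0.155, 0.2827]
tool_rot: [-3.14, -0.003, -0.107]
force: [-1.2, -0.8, -0.2]
grip_width: 0.0451
finger_force: 0.0
561 med [0.5091 0.1547 0.2079] lo [0.4928 0.1491 0.185 ] hi [0.522  0.1606 0.2093]
((0.5068434476852417, 0.15490862727165222), (0.010886591859161854, 0.031090257689356804), 83.8532485961914) 0.20787110865244965
3655 [132 671  63 103 286 170 179 156 151 156 182 184 279 118  62 686  77] [   0    0    0  442   81   83  312  173  103  194  228  334  106  115
  121  128  151 1084]
1891 [ 51 267  15  47 225 102 110  94  88  91 113 112 200  63  21 271  21] [  0   0   0 125  31  36 184 113  46 133 158 268  42  40  49  41  72 553]
[-0.4787  0.099   0.5773]
```

The grip top is at 0.208 (floor 0.002 + 0.206) and still above the basket's centre, so it stands upright. The basket lies well between the walls at ±75 mm. Handing in.

```bash
python3 -c "
from workcell import job
print(job.job_done())"
```

```text
the job is handed in; nothing more can be done
None
```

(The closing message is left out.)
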